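# Line up the counter display jars by height

## Robot

A 6-joint arm with a two-finger parallel gripper is mounted at the origin on the work surface. World frame = base frame: x ahead of the robot, y to its left, z up, the work surface at z = 0. Lengths are in m, angles in rad, forces in N, time in s.
With the tool pointing down it reaches from about 0.225 to 0.725 m from the base axis. Payload 3.1 kg.
Tool frame: the origin (TCP) lies midway between the tips of the shut fingers; the grasp point (between the pads) lies 19 mm behind it; z points along the fingers, y is the line along which they close (so a half turn about z gives the same grasp; the last joint's range is limited). The gripper opens to 85 mm and grips with 20 to 120 N. Pads are 22 mm wide; open, the fingers measure 114 mm over their backs; the gripper's body (76 mm by 85 mm) begins 54 mm behind the grasp point. The pads swing forward as they close: fully open they stand 13 mm farther back than shut.
Start: joints at [-1.388, 0.048, 0.099, 1.622, 0, 1.443], TCP at [0.161, -0.5, 0.231] pointing down, gripper open.
Joint ranges: [-2.91, 2.91], [-0.99, 1.94], [-1.21, 1.42], [-2.12, 2.29], [-1.49, 1.47], [-3.14, 3.14]. Speed limits (rad/s): [2.79, 2.79, 3.14, 3.14, 3.14, 3.14].

## Interface

Orientations are given as a unit quaternion [x, y, z, w].
In Python, from cell import robot, optics gives the robot as it stands.
- The arm moves only by the tool servo_tool, never from a script. Its argument "moves" is a list that holds one entry, the list of rows, each a list of 7 numbers: the closure, from 0 (fully open) to 1 (shut), then the shift along the tool's x, y, z in cm, then the turn, a rotation vector about the tool's x, y, z in rad. A call has exactly 10 rows; each row shifts and turns the commanded pose from where the row before left it, along the tool's axes as they then stand; what a row does not reach is not made up. A row lasts 1/12 s, in which the tool goes at most 41.7 mm and 7.16 degrees, less where a joint would pass 70% of its speed; a pose out of reach is approached as far as the arm can. A call with a gripper value outside its range is refused whole. The fingers move at their own pace and stop on an object; the grip force is fixed at half the most. Time passes only in rows, so rows that do not move let the fingers close, or fill a call up. It gives the time, the measured TCP pose, the force, the opening and the grip force at its end, in the units of the state.
- robot.observe(): the state, without advancing time (a new reading comes with each control period).
- optics.read_camera(name): name is "side" or "top" or "wrist"; returns a dict with "color" (400x640x3 uint8, red, green, blue), "range_z" (400x640 float32, m along the optical axis (not along the pixel's ray), 0 where there is no reading), "intrinsics" (3x3 intrinsics, pixels), "view" (4x4, takes a point from world to camera coordinates). Camera axes: x right, y down, z forward; pixel columns grow to the right and rows downward; lengths in m; the calibration is good to about 2 mm. A picture is of the moment at which its call begins.
- robot.hand_in(): hands the job in; it is judged then, once.
Trained networks look in a picture, given as the dict that the camera call returned (one of the last four; its "shot" number tells which), for a name from the list of things; names that differ only in an ending like _2 or _b are one class to them, and where a whole thing is asked for, a point or a joint stands for the part that bears it (a point fixed in the world has none). Each returns a list of dicts, best first, with "score" (0 to 1); they miss things now and then, are a little off and sometimes report something else, mostly with a low value. They report only what shows in the picture. A call takes as long as a camera call.
- optics.regions_of(picture, query): "pixels" (400x640 bool, what is visible of it) and "box" ([left, top, right, bottom] in pixels, round what is visible of it).
The state is a dict: "clock": time; "qpos": joint angles; "dq": joint speeds; "joint_efforts": joint torques, N m; "tcp_pos": TCP position; "tcp_rot": TCP orientation; "ft_force": force on the tool from outside, world axes, zero at the start; "moment": the same for the moment, N m; "width": opening from 0.0 (shut) to 1.0 (fully open); "grasp_force": force on a finger pad.
Only numpy, scipy, OpenCV 4.12 (cv2) and the standard library are available. Lean on these libraries where they do the work, as an engineer would, in place of code of your own. Each camera call takes 0.05 s, during which the arm holds its last target. There are 200 camera calls.

## Task

Set out the shop's counter display: line up the four lidded amber jars along the wooden board by height, with the tallest on the cork pad next to the service bell and each next one shorter, down to the smallest at the far end. Stand each jar upright in the middle of its pad, setting it down gently rather than dropping it, never let a jar tip over, and leave the carton where it is.

Things in the scene. Friction and masses are not known exactly. Their poses are not given: they have to be found in the camera images.
- jar_a_center (a point): the smallest of four loose upright jars of amber glass with flat black screw lids, a plain cylinder 44 mm in diameter and 55 mm tall over the lid (lid as wide as the glass); this point is its centre, 27.5 mm above its underside; z is up along its axis
- jar_b_center (a point): the second smallest of four loose upright jars of amber glass with flat black screw lids, a plain cylinder 50 mm in diameter and 75 mm tall over the lid (lid as wide as the glass); this point is its centre, 37.5 mm above its underside; z is up along its axis
- jar_c_center (a point): the second tallest of four loose upright jars of amber glass with flat black screw lids, a plain cylinder 56 mm in diameter and 95 mm tall over the lid (lid as wide as the glass); this point is its centre, 47.5 mm above its underside; z is up along its axis
- jar_d_center (a point): the tallest of four loose upright jars of amber glass with flat black screw lids, a plain cylinder 62 mm in diameter and 115 mm tall over the lid (lid as wide as the glass); this point is its centre, 57.5 mm above its underside; z is up along its axis
- pad_1: a fixed round cork pad, 72 mm in diameter and 3 mm thick, at one end of the row, beside pad_2; the four pads lie 95 mm apart in a straight row along a fixed dark wooden board (96 x 560 mm, 12 mm thick, lying on the counter); origin at the centre of the pad's underside, so its top, on which a jar stands, is 3 mm above the origin and 15 mm above the counter; its y axis runs along the row, from pad_1 towards pad_4
- pad_2: a fixed round cork pad, 72 mm in diameter and 3 mm thick, between pad_1 and pad_3; the four pads lie 95 mm apart in a straight row along a fixed dark wooden board (96 x 560 mm, 12 mm thick, lying on the counter); origin at the centre of the pad's underside, so its top, on which a jar stands, is 3 mm above the origin and 15 mm above the counter; its y axis runs along the row, from pad_1 towards pad_4
- pad_3: a fixed round cork pad, 72 mm in diameter and 3 mm thick, between pad_2 and pad_4; the four pads lie 95 mm apart in a straight row along a fixed dark wooden board (96 x 560 mm, 12 mm thick, lying on the counter); origin at the centre of the pad's underside, so its top, on which a jar stands, is 3 mm above the origin and 15 mm above the counter; its y axis runs along the row, from pad_1 towards pad_4
- pad_4: a fixed round cork pad, 72 mm in diameter and 3 mm thick, at the other end of the row, beside pad_3; the four pads lie 95 mm apart in a straight row along a fixed dark wooden board (96 x 560 mm, 12 mm thick, lying on the counter); origin at the centre of the pad's underside, so its top, on which a jar stands, is 3 mm above the origin and 15 mm above the counter; its y axis runs along the row, from pad_1 towards pad_4
- bell: the fixed service bell, a steel dome on a black foot, 72 mm in diameter and 49 mm tall over its button, standing on the board at one end of the row, 92.5 mm beyond the last pad; it may stand at either end (beside pad_1 or beside pad_4), and a small fixed wooden stand with a blank paper card (30 x 70 mm, 56 mm tall) stands likewise at the opposite end; origin at the centre of its underside, on top of the board
- carton_center (a point): a loose carton, black with an orange band, 70 x 45 mm and 110 mm tall, standing on the counter to the robot's right of the jars; not part of the job; this point is its centre, 55 mm above its underside

How it is judged:
By the outcome, as a careful person would: the job done as asked, in the order asked, and still so for the second after the job is handed in, with the robot touching nothing.
It also fails if it takes over 106 s, if anything falls off the work surface, if the arm or the gripper's body presses on something with over 40 N, if the wrist force passes 120 N, or if a joint passes its speed limit or range.

## Working session

There is one attempt and no reset: what is moved stays moved. The work goes in short steps, Python scripts to look and compute and a tool call to move; the robot and the scene stay as the last step left them, time stands still between calls to the robot, and variables do not carry over. Pictures are saved under pics/ and viewed, at most 14 in all, crops included, and the job is handed in when it is done.

Besides the shell and the picture viewer there is one more tool, called after "Call:" by a JSON object that holds its "method" and its "body", one argument or row to a line. servo_tool: Moves the arm, as the interface text tells. Its arguments: {"type":"object","properties":{"moves":{"type":"array"}},"required":["moves"]}

```bash
ls; mkdir -p pics; cat > h.py <<'E'
import numpy as np, cv2
from cell import robot, optics
def pts(p):
    K=p["intrinsics"];z=p["range_z"];v,u=np.mgrid[0:400,0:640]
    c=np.stack([(u-K[0,2])/K[0,0]*z,(v-K[1,2])/K[1,1]*z,z],-1)
    V=p["view"];w=(c-V[:3,3])@V[:3,:3]
    w[z<=0]=np.nan
    return w
def save(p,n): cv2.imwrite("pics/"+n,cv2.cvtColor(p["color"],cv2.COLOR_RGB2BGR))
E
python3 - <<'E'
from h import *
s=robot.observe();print(s["tcp_pos"],s["tcp_rot"],s["clock"],s["width"])
for c in ["top","side"]:
    p=optics.read_camera(c);save(p,c+"0.png");w=pts(p)
    print(c,-p["view"][:3,:3].T@p["view"][:3,3])
    for q in ["jar_a_center","pad_1","bell","carton_center"]:
        for r in optics.regions_of(p,q):
            m=r["pixels"];P=w[m];P=P[~np.isnan(P[:,0])]
            if len(P)<5: print(q,r["score"],r["box"],"nodepth");continue
            zt=np.percentile(P[:,2],95);T=P[P[:,2]>zt-.008]
            print(q,round(r["score"],2),np.array(r["box"]).round(),"ztop",zt.round(4),"topmean",T.mean(0).round(4),"mid",((T.min(0)+T.max(0))/2).round(4),"ext",np.ptp(T,axis=0).round(3),len(T))
E
```

```text
pics
[ 0.16042439 -0.49925544  0.23011735] [ 9.87950665e-01  1.54764688e-01 -3.53498712e-05 -1.17172276e-03] 0.0 0.9975286883226581
top [ 0.37448114 -0.09835014  0.9851034 ]
jar_a_center 0.95 [244. 243. 266. 262.] ztop 0.0569 topmean [0.4677 0.0612 0.0543] mid [0.4674 0.061  0.0543] ext [0.039 0.042 0.01 ] 292
pad_1 0.87 [276. 171. 307. 200.] ztop 0.0172 topmean [0.6328 0.0077 0.0142] mid [0.6344 0.0077 0.0146] ext [0.075 0.072 0.011] 735
pad_1 0.78 [234. 172. 265. 200.] ztop 0.0173 topmean [0.6233 0.1016 0.0141] mid [0.6234 0.1021 0.0148] ext [0.071 0.071 0.011] 715
pad_1 0.66 [318. 169. 344. 203.] ztop 0.0173 topmean [ 0.6427 -0.0877  0.0143] mid [ 0.6432 -0.0876  0.0149] ext [0.07  0.069 0.011] 667
pad_1 0.56 [354. 172. 386. 202.] ztop 0.0173 topmean [ 0.6516 -0.1823  0.0143] mid [ 0.6516 -0.1827  0.0146] ext [0.07  0.068 0.011] 681
bell 0.71 [396. 170. 428. 201.] ztop 0.0522 topmean [ 0.6597 -0.2724  0.0489] mid [ 0.6604 -0.2727  0.0533] ext [0.043 0.049 0.018] 284
carton_center 0.75 [460. 242. 499. 276.] ztop 0.1113 topmean [ 0.5014 -0.4244  0.1092] mid [ 0.5017 -0.425   0.1086]
[... 304 characters left out ...]
3  0.0165] ext [0.068 0.068 0.009] 339
pad_1 0.87 [257. 253. 278. 277.] ztop 0.0191 topmean [0.6194 0.0998 0.0165] mid [0.6199 0.1116 0.0396] ext [0.071 0.097 0.056] 504
pad_1 0.61 [277. 180. 301. 200.] ztop 0.0194 topmean [ 0.6475 -0.1831  0.0165] mid [ 0.6476 -0.1841  0.0169] ext [0.071 0.071 0.011] 321
pad_1 0.6 [264. 224. 284. 244.] ztop 0.019 topmean [0.6288 0.0059 0.0161] mid [0.6296 0.0045 0.0165] ext [0.072 0.074 0.01 ] 456
bell 0.89 [287. 159. 303. 173.] ztop 0.0539 topmean [ 0.6547 -0.2704  0.0512] mid [ 0.6562 -0.2707  0.0559] ext [0.042 0.039 0.02 ] 94
bell 0.18 [252. 255. 278. 277.] ztop 0.0191 topmean [0.6198 0.1001 0.0164] mid [0.6204 0.1116 0.0396] ext [0.073 0.097 0.056] 523
```

View pics/top0.png

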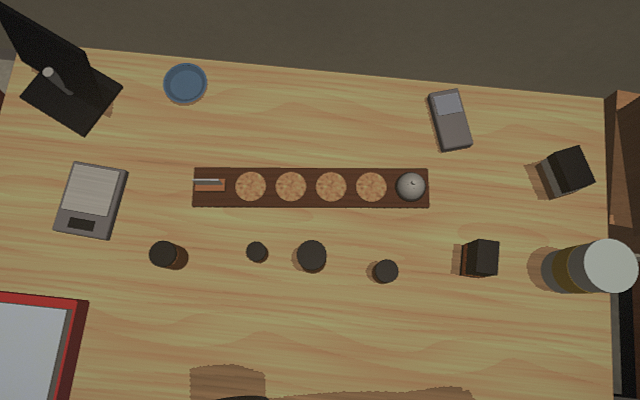

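View pics/side0.png

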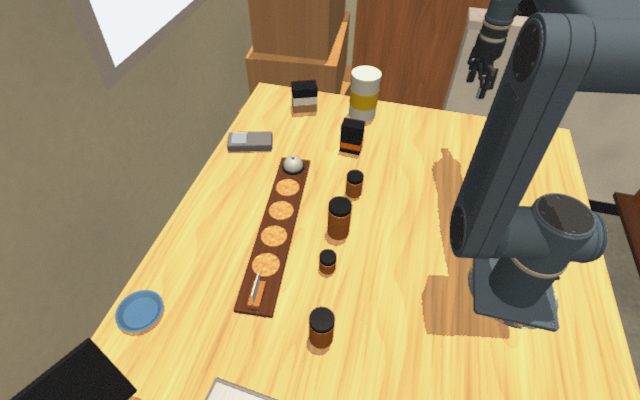

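```bash
cat >> h.py <<'E'
def lids(p,w=None,zmin=.045,box=(.3,.72,-.35,.4)):
    w=pts(p);m=(w[...,2]>zmin)&(w[...,2]<.15)&(w[...,0]>box[0])&(w[...,0]<box[1])&(w[...,1]>box[2])&(w[...,1]<box[3])
    n,l,st,_=cv2.connectedComponentsWithStats(m.astype(np.uint8),connectivity=4);out=[]
    for i in range(1,n):
        if st[i,4]<60: continue
        P=w[l==i];zt=np.percentile(P[:,2],90);T=P[abs(P[:,2]-zt)<.006]
        (cx,cy),r=cv2.minEnclosingCircle(T[:,:2].astype(np.float32))
        lo,hi=np.percentile(T,1,0),np.percentile(T,99,0)
        out.append((zt,cx,cy,2*r,*((lo+hi)/2)[:2],*(hi-lo)[:2]))
    return np.array(out)
E
python3 - <<'E'
from h import *
np.set_printoptions(suppress=True,precision=4)
for c in ["top","side"]:
    p=optics.read_camera(c);print(c);print(lids(p))
E
```

```text
top
[[ 0.0527  0.6607 -0.2732  0.0416  0.6605 -0.2732  0.0361  0.0371]
 [ 0.069   0.6131  0.1935  0.0608  0.6144  0.1936  0.0086  0.058 ]
 [ 0.116   0.4673 -0.0632  0.0617  0.4674 -0.0631  0.0577  0.0576]
 [ 0.0961  0.4383  0.2495  0.0574  0.4386  0.2491  0.0511  0.0536]
 [ 0.056   0.4683  0.0614  0.0435  0.4681  0.0613  0.0395  0.0399]
 [ 0.0762  0.4539 -0.225   0.0501  0.4534 -0.2249  0.0462  0.0463]]
side
[[ 0.0563  0.6561 -0.2742  0.0388  0.6559 -0.2741  0.0342  0.031 ]
 [ 0.078   0.4493 -0.2279  0.0545  0.4504 -0.227   0.0455  0.0487]
 [ 0.1173  0.463  -0.0651  0.0638  0.4636 -0.0649  0.0569  0.0593]
 [ 0.0584  0.4636  0.0606  0.0456  0.4646  0.0602  0.04    0.0424]
 [ 0.0701  0.6105  0.191   0.0612  0.6107  0.1913  0.0074  0.0593]
 [ 0.0977  0.4357  0.2476  0.0563  0.4359  0.2482  0.0518  0.0521]]
```

The top view shows the bell at the right end (411,186), pads at x=371/331/291/250 and the card stand at the left. The jars are d (311,256), c (162,253), a (257,252) and b (385,271), and the side view agrees. The measured lid heights identify each jar, so d goes on the pad at y≈-0.183. First I turn the tool so the fingers close across the row.

Call:
{"method": "servo_tool", "body": {
  "moves": [
    [[0,0,0,0,0,0,-0.12],[0,0,0,0,0,0,-0.12],[0,0,0,0,0,0,-0.12],[0,0,0,0,0,0,-0.12],[0,0,0,0,0,0,-0.12],[0,0,0,0,0,0,-0.12],[0,0,0,0,0,0,-0.12],[0,0,0,0,0,0,-0.12],[0,0,0,0,0,0,-0.12],[0,0,0,0,0,0,-0.12]]
  ]
}}

```text
clock: 1.43
tcp_pos: [0.1605, -0.4999, 0.2314]
tcp_rot: [0.726, 0.688, -0.0, 0.0]
ft_force: [0.3, 0.2, -0.5]
width: 1.0
grasp_force: 0.0
```

```bash
cat >> h.py <<'E'
from scipy.spatial.transform import Rotation as R
H=np.arctan2(.2845,-.0285)
J=dict(d=(.465,-.064),a=(.466,.061),c=(.437,.2487),b=(.452,-.226),P1=(.6495,-.183),P2=(.641,-.088),P3=(.632,.0067),P4=(.6217,.1012))
def go(x,y,z):
    s=robot.observe();Rm=R.from_quat(s["tcp_rot"]);T=np.array([[np.cos(H),np.sin(H),0],[np.sin(H),-np.cos(H),0],[0,0,-1]])
    rv=(Rm.inv()*R.from_matrix(T)).as_rotvec()
    d=np.array([x,y,z])-s["tcp_pos"]
    print("pos",s["tcp_pos"].round(4),"rv",rv.round(4),"shift cm: cur",(Rm.inv().apply(d)*100).round(2),"aligned",(T.T@d*100).round(2),"F",np.round(s["ft_force"],1),"w",round(s["width"],3),"g",round(s["grasp_force"],1),"t",s["clock"])
E
python3 -c "
from h import *
go(*J['d'],.2)"
```

```text
pos [ 0.1605 -0.4999  0.2314] rv [-0.000e+00  1.000e-04 -1.539e-01] shift cm: cur [45.17 28.05  3.13] aligned [40.33 34.64  3.14] F [ 0.3  0.2 -0.5] w 1.0 g 0.0 t 1.4333
```

Call:
{"method": "servo_tool", "body": {
  "moves": [
    [[0,0,0,0,0,0,-0.077],[0,0,0,0,0,0,-0.077],[0,3,2.6,0.2,0,0,0],[0,3,2.6,0.2,0,0,0],[0,3,2.6,0.2,0,0,0],[0,3,2.6,0.2,0,0,0],[0,3,2.6,0.2,0,0,0],[0,3,2.6,0.2,0,0,0],[0,3,2.6,0.2,0,0,0],[0,3,2.6,0.2,0,0,0]]
  ]
}}

```text
clock: 2.27
tcp_pos: [0.3459, -0.2398, 0.2156]
tcp_rot: [0.673, 0.739, 0.0, 0.001]
ft_force: [-0.1, 0.7, -0.0]
width: 0.999
grasp_force: 0.0
```

Call:
{"method": "servo_tool", "body": {
  "moves": [
    [[0,2.3,2.0,0.2,0,0,0],[0,2.3,2.0,0.2,0,0,0],[0,2.3,2.0,0.2,0,0,0],[0,2.3,2.0,0.2,0,0,0],[0,2.3,2.0,0.2,0,0,0],[0,2.3,2.0,0.2,0,0,0],[0,2.3,1.8,0.2,0,0,0],[0,0,0,0,0,0,0],[0,0,0,0,0,0,0],[0,0,0,0,0,0,0]]
  ]
}}

```text
clock: 3.1
tcp_pos: [0.4672, -0.0683, 0.2013]
tcp_rot: [0.673, 0.74, -0.0, 0.0]
ft_force: [-0.2, -0.9, -0.1]
width: 0.998
grasp_force: 0.0
```

```bash
python3 -c "
from h import *
p=optics.read_camera('wrist');save(p,'w0.png')
go(*J['d'],.061)
w=pts(p);m=(w[...,2]>.1)&(w[...,2]<.13);print((lambda P:((np.percentile(P,1,0)+np.percentile(P,99,0))/2,np.ptp(P,axis=0)))(w[m]))"
```

```text
pos [ 0.467  -0.0687  0.2014] rv [-0.0002  0.0004 -0.0065] shift cm: cur [ 0.49 -0.16 14.04] aligned [ 0.49 -0.16 14.04] F [-0.5 -0.2  0.8] w 1.002 g 0.0 t 3.15
(array([ 0.46517437, -0.06311553,  0.11167263]), array([0.06152975, 0.06155994, 0.01814523]))
```

View pics/w0.png

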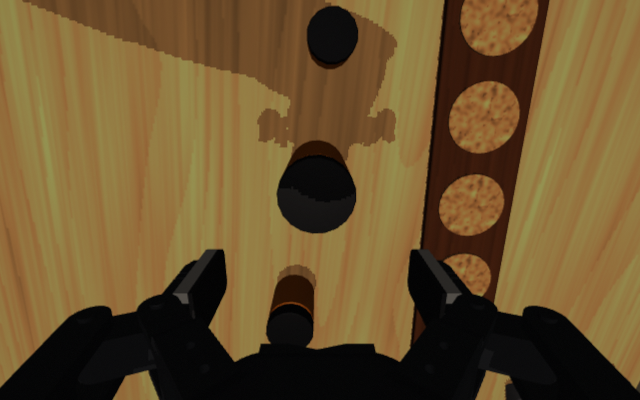

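The wrist view shows jar d's lid at (316,195), centred between the fingers, with pads to the right. Its position agrees with the other cameras, so I descend and grasp.

Call:
{"method": "servo_tool", "body": {
  "moves": [
    [[0,0.25,-0.08,0,0,0,0],[0,0.25,-0.08,2,0,0,0],[0,0,0,2,0,0,0],[0,0,0,2,0,0,0],[0,0,0,2,0,0,0],[0,0,0,2,0,0,0],[0,0,0,2,0,0,0],[0,0,0,1.5,0,0,0],[0,0,0,0.5,0,0,0],[0,0,0,0,0,0,0]]
  ]
}}

```text
clock: 3.98
tcp_pos: [0.4635, -0.0636, 0.0598]
tcp_rot: [0.674, 0.739, -0.001, -0.002]
ft_force: [-0.5, -0.3, 0.9]
width: 1.003
grasp_force: 0.0
```

Call:
{"method": "servo_tool", "body": {
  "moves": [
    [[1,0,0,0,0,0,0],[1,0,0,0,0,0,0],[1,0,0,0,0,0,0],[1,0,0,0,0,0,0],[1,0,0,0,0,0,0],[1,0,0,0,0,0,0],[1,0,0,0,0,0,0],[1,0,0,0,0,0,0],[1,0,0,0,0,0,0],[1,0,0,0,0,0,0]]
  ]
}}

```text
clock: 4.82
tcp_pos: [0.4668, -0.064, 0.0632]
tcp_rot: [0.673, 0.739, 0.001, 0.002]
ft_force: [-0.5, -0.2, 7.0]
width: 0.712
grasp_force: 65.8
```

```bash
python3 -c "
from h import *
go(*J['P1'],.061+.015+.04)"
```

```text
pos [ 0.4668 -0.064   0.0632] rv [ 0.0032  0.002  -0.006 ] shift cm: cur [-13.57  17.09  -5.19] aligned [-13.67  16.99  -5.28] F [-0.5 -0.2  7. ] w 0.712 g 65.8 t 4.8167
```

Call:
{"method": "servo_tool", "body": {
  "moves": [
    [[1,0,0,-1,0,0,0],[1,0,0,-2,0,0,0],[1,0,0,-2,0,0,0],[1,-1,1,-1,0,0,0],[1,-2,2,0,0,0,0],[1,-2,2,0,0,0,0],[1,-2,2,0,0,0,0],[1,-2,2,0,0,0,0],[1,-2,2,0,0,0,0],[1,0,0,0,0,0,0]]
  ]
}}

```text
clock: 5.65
tcp_pos: [0.5878, -0.1658, 0.1187]
tcp_rot: [0.674, 0.739, -0.0, 0.0]
ft_force: [0.2, 0.2, -2.9]
width: 0.714
grasp_force: 66.5
```

Call:
{"method": "servo_tool", "body": {
  "moves": [
    [[1,-0.9,2,0,0,0,0],[1,-0.9,2,0,0,0,0],[1,-0.6,1.5,0,0,0,0],[1,-0.2,0.5,0,0,0,0],[1,0,0,0,0,0,0],[1,0,0,1.5,0,0,0],[1,0,0,1,0,0,0],[1,0,0,0,0,0,0],[1,0,0,0,0,0,0],[1,0,0,0,0,0,0]]
  ]
}}

```text
clock: 6.48
tcp_pos: [0.6467, -0.1824, 0.0964]
tcp_rot: [0.673, 0.74, -0.0, -0.0]
ft_force: [-0.3, 0.2, -2.3]
width: 0.714
grasp_force: 66.8
```

```bash
python3 -c "
from h import *
np.set_printoptions(suppress=True,precision=4)
go(*J['P1'],.061+.015+.003)
for c in ['top','side']: print(lids(optics.read_camera(c))); 
go(*J['P1'],.061+.015+.003)"
```

```text
pos [ 0.6467 -0.1824  0.0964] rv [-0.0008 -0.0004 -0.0057] shift cm: cur [-0.09  0.28  1.74] aligned [-0.09  0.28  1.74] F [-0.3  0.2 -2.3] w 0.714 g 66.8 t 6.4833
[[ 0.0561  0.6628 -0.2758  0.0297  0.6622 -0.2784  0.0274  0.0216]
 [ 0.0689  0.6135  0.1939  0.0598  0.6141  0.194   0.0085  0.0576]
 [ 0.0962  0.4386  0.25    0.0569  0.4387  0.2495  0.0514  0.053 ]
 [ 0.0563  0.4684  0.0615  0.0435  0.469   0.0647  0.0387  0.0321]
 [ 0.0763  0.4541 -0.2249  0.0494  0.4536 -0.2262  0.0459  0.0439]]
[[ 0.147   0.6397 -0.1745  0.0936  0.6407 -0.1687  0.0879  0.0321]
 [ 0.0783  0.4481 -0.2276  0.0531  0.4506 -0.227   0.0458  0.0486]
 [ 0.0581  0.4638  0.0596  0.0458  0.4646  0.06    0.0397  0.0403]
 [ 0.0703  0.6114  0.1916  0.0586  0.6107  0.1919  0.0077  0.0567]
 [ 0.0977  0.4356  0.2476  0.0566  0.436   0.2486  0.0517  0.0523]]
pos [ 0.6475 -0.1828  0.0973] rv [ 0.0011  0.0006 -0.0058] shift cm: cur [-0.04  0.2   1.83] aligned [-0.04  0.2   1.83] F [-1.3 -0.4 -2.5] w 0.709 g 66.8 t 6.5833
```

Call:
{"method": "servo_tool", "body": {
  "moves": [
    [[1,-0.05,0.25,0,0,0,0],[1,0,0,0.5,0,0,0],[1,0,0,0.5,0,0,0],[1,0,0,0.3,0,0,0],[1,0,0,0.2,0,0,0],[1,0,0,0.1,0,0,0],[1,0,0,0.1,0,0,0],[1,0,0,0.1,0,0,0],[1,0,0,0,0,0,0],[1,0,0,0,0,0,0]]
  ]
}}

```text
clock: 7.42
tcp_pos: [0.65, -0.1831, 0.0785]
tcp_rot: [0.673, 0.74, 0.0, 0.0]
ft_force: [0.3, 0.1, -2.9]
width: 0.713
grasp_force: 67.0
```

Call:
{"method": "servo_tool", "body": {
  "moves": [
    [[1,0,0,0.1,0,0,0],[1,0,0,0,0,0,0],[1,0,0,0,0,0,0],[1,0,0,0,0,0,0],[1,0,0,0,0,0,0],[1,0,0,0,0,0,0],[1,0,0,0,0,0,0],[1,0,0,0,0,0,0],[1,0,0,0,0,0,0],[1,0,0,0,0,0,0]]
  ]
}}

```text
clock: 8.25
tcp_pos: [0.6501, -0.1831, 0.0784]
tcp_rot: [0.673, 0.74, 0.0, 0.001]
ft_force: [-3.0, 1.6, 6.1]
width: 0.713
grasp_force: 67.0
```

```bash
python3 -c "
from h import *
go(*J['P1'],.061+.015)"
```

```text
pos [ 0.6501 -0.1831  0.0784] rv [ 0.0009  0.0006 -0.0058] shift cm: cur [ 0.02 -0.06  0.24] aligned [ 0.02 -0.06  0.24] F [-3.   1.6  6.1] w 0.713 g 67.0 t 8.25
```

Call:
{"method": "servo_tool", "body": {
  "moves": [
    [[0.6,0,0,0,0,0,0],[0.4,0,0,0,0,0,0],[0.2,0,0,0,0,0,0],[0,0,0,0,0,0,0],[0,0,0,0,0,0,0],[0,0,0,0,0,0,0],[0,0,0,0,0,0,0],[0,0,0,-1,0,0,0],[0,0,0,-2,0,0,0],[0,0,0,-3,0,0,0]]
  ]
}}

```text
clock: 9.08
tcp_pos: [0.6477, -0.1822, 0.1345]
tcp_rot: [0.673, 0.74, -0.001, -0.003]
ft_force: [-0.3, -0.1, -0.8]
width: 1.0
grasp_force: 0.0
```

Call:
{"method": "servo_tool", "body": {
  "moves": [
    [[0,0,0,-3,0,0,0],[0,0,0,-2,0,0,0],[0,3,0,0,0,0,0],[0,3,-2,0,0,0,0],[0,3,-2,0,0,0,0],[0,3,-2,0,0,0,0],[0,3,-2,0,0,0,0],[0,3,-2,0,0,0,0],[0,3,-2,0,0,0,0],[0,0,0,0,0,0,0]]
  ]
}}

```text
clock: 9.92
tcp_pos: [0.5063, 0.0192, 0.1881]
tcp_rot: [0.671, 0.741, 0.0, -0.002]
ft_force: [-0.6, 0.6, -1.0]
width: 1.003
grasp_force: 0.0
```

```bash
python3 -c "
from h import *
np.set_printoptions(suppress=True,precision=4)
for c in ['top','side']: p=optics.read_camera(c);print(lids(p));
save(p,'s1.png')
go(*J['a'],.016)"
```

```text
[[ 0.1308  0.6509 -0.1822  0.0624  0.6506 -0.1821  0.0582  0.0572]
 [ 0.0525  0.6618 -0.2742  0.0429  0.6602 -0.2733  0.0353  0.0332]
 [ 0.0561  0.468   0.0646  0.0411  0.4678  0.0711  0.0394  0.0215]
 [ 0.0763  0.4542 -0.2248  0.0498  0.4536 -0.225   0.0459  0.0465]]
[[ 0.1326  0.6473 -0.1837  0.0643  0.6461 -0.1839  0.0576  0.0589]
 [ 0.078   0.4513 -0.2264  0.0536  0.4468 -0.2262  0.0401  0.0496]
 [ 0.0581  0.4654  0.0589  0.0461  0.4643  0.0599  0.0406  0.0407]
 [ 0.0694  0.6107  0.191   0.0605  0.6108  0.1916  0.0083  0.0583]
 [ 0.0978  0.4364  0.2478  0.0569  0.4356  0.2484  0.0515  0.0516]]
pos [0.5104 0.0157 0.1884] rv [ 0.0019  0.0007 -0.0036] shift cm: cur [ 4.95 -4.02 17.23] aligned [ 4.95 -3.97 17.24] F [-0.8  0.5  0. ] w 1.002 g 0.0 t 10.0167
```

Call:
{"method": "servo_tool", "body": {
  "moves": [
    [[0,2.5,-2,0,0,0,0],[0,2.45,-2,2,0,0,0],[0,0,0,3,0,0,0],[0,0,0,3,0,0,0],[0,0,0,2,0,0,0],[0,0,0,0,0,0,0],[0,0,0,0,0,0,0],[0,0,0,0,0,0,0],[0,0,0,0,0,0,0],[0,0,0,0,0,0,0]]
  ]
}}

```text
clock: 10.85
tcp_pos: [0.4682, 0.06, 0.0895]
tcp_rot: [0.673, 0.739, 0.001, 0.002]
ft_force: [-0.5, -0.5, 0.5]
width: 0.998
grasp_force: 0.0
```

```bash
python3 -c "
from h import *
go(*J['a'],.012)"
```

```text
pos [0.4682 0.06   0.0895] rv [ 0.004   0.0005 -0.0064] shift cm: cur [ 0.12 -0.24  7.75] aligned [ 0.12 -0.2   7.75] F [-0.5 -0.5  0.5] w 0.998 g 0.0 t 10.85
```

Call:
{"method": "servo_tool", "body": {
  "moves": [
    [[0,0.1,-0.1,1,0,0,0],[0,0,0,1.5,0,0,0],[0,0,0,1.5,0,0,0],[0,0,0,1.5,0,0,0],[0,0,0,1,0,0,0],[0,0,0,0.8,0,0,0],[0,0,0,0.3,0,0,0],[0,0,0,0,0,0,0],[0,0,0,0,0,0,0],[0,0,0,0,0,0,0]]
  ]
}}

```text
clock: 11.68
tcp_pos: [0.466, 0.0612, 0.0122]
tcp_rot: [0.673, 0.74, 0.001, 0.001]
ft_force: [-0.4, -0.5, 0.1]
width: 1.001
grasp_force: 0.0
```

Call:
{"method": "servo_tool", "body": {
  "moves": [
    [[1,0,0,0,0,0,0],[1,0,0,0,0,0,0],[1,0,0,0,0,0,0],[1,0,0,0,0,0,0],[1,0,0,0,0,0,0],[1,0,0,0,0,0,0],[1,0,0,0,0,0,0],[1,0,0,0,0,0,0],[1,0,0,0,0,0,0],[1,0,0,0,0,0,0]]
  ]
}}

```text
clock: 12.52
tcp_pos: [0.4659, 0.0612, 0.0121]
tcp_rot: [0.673, 0.74, 0.001, 0.001]
ft_force: [0.1, 0.5, 6.0]
width: 0.501
grasp_force: 61.0
```

```bash
python3 -c "
from h import *
go(*J['P4'],.013+.015+.04)"
```

```text
pos [0.4659 0.0612 0.0121] rv [ 0.0017  0.0002 -0.0059] shift cm: cur [ 2.52 15.89 -5.57] aligned [ 2.43 15.9  -5.59] F [0.1 0.5 6. ] w 0.501 g 61.0 t 12.5167
```

Call:
{"method": "servo_tool", "body": {
  "moves": [
    [[1,0,0,-1,0,0,0],[1,0,0,-2,0,0,0],[1,0,0,-2,0,0,0],[1,0.5,2,-1,0,0,0],[1,0.5,3,0,0,0,0],[1,0.5,3,0,0,0,0],[1,0.5,3,0,0,0,0],[1,0.5,3,0,0,0,0],[1,0,1.5,0,0,0,0],[1,0,0.4,0,0,0,0]]
  ]
}}

```text
clock: 13.35
tcp_pos: [0.6224, 0.1013, 0.07]
tcp_rot: [0.673, 0.74, -0.0, -0.0]
ft_force: [0.7, -1.0, -1.3]
width: 0.498
grasp_force: 61.3
```

Call:
{"method": "servo_tool", "body": {
  "moves": [
    [[1,0,0,0,0,0,0],[1,0,0,0,0,0,0],[1,0,0,1,0,0,0],[1,0,0,1,0,0,0],[1,0,0,0.5,0,0,0],[1,0,0,0,0,0,0],[1,0,0,0,0,0,0],[1,0,0,0,0,0,0],[1,0,0,0,0,0,0],[1,0,0,0,0,0,0]]
  ]
}}

```text
clock: 14.18
tcp_pos: [0.6215, 0.101, 0.047]
tcp_rot: [0.673, 0.74, 0.0, 0.0]
ft_force: [-0.4, 0.2, -0.9]
width: 0.501
grasp_force: 61.3
```

```bash
python3 -c "
from h import *
go(*J['P4'],.012+.015)"
```

```text
pos [0.6215 0.101  0.047 ] rv [ 0.0012  0.     -0.0058] shift cm: cur [0.01 0.02 2.  ] aligned [0.01 0.02 2.  ] F [-0.4  0.2 -0.9] w 0.501 g 61.3 t 14.1833
```

Call:
{"method": "servo_tool", "body": {
  "moves": [
    [[1,0,0,0.6,0,0,0],[1,0,0,0.5,0,0,0],[1,0,0,0.3,0,0,0],[1,0,0,0.2,0,0,0],[1,0,0,0.1,0,0,0],[1,0,0,0.1,0,0,0],[1,0,0,0.1,0,0,0],[1,0,0,0,0,0,0],[1,0,0,0,0,0,0],[1,0,0,0,0,0,0]]
  ]
}}

```text
clock: 15.02
tcp_pos: [0.6212, 0.1011, 0.0275]
tcp_rot: [0.673, 0.74, 0.0, 0.0]
ft_force: [-0.1, 0.2, -0.8]
width: 0.503
grasp_force: 61.4
```

Call:
{"method": "servo_tool", "body": {
  "moves": [
    [[1,0,0,0.05,0,0,0],[1,0,0,0.05,0,0,0],[1,0,0,0,0,0,0],[1,0,0,0,0,0,0],[1,0,0,0,0,0,0],[1,0,0,0,0,0,0],[1,0,0,0,0,0,0],[1,0,0,0,0,0,0],[1,0,0,0,0,0,0],[1,0,0,0,0,0,0]]
  ]
}}

```text
clock: 15.85
tcp_pos: [0.6213, 0.1011, 0.0271]
tcp_rot: [0.673, 0.74, 0.0, 0.0]
ft_force: [-1.6, -0.3, 5.6]
width: 0.503
grasp_force: 61.5
```

Call:
{"method": "servo_tool", "body": {
  "moves": [
    [[0.6,0,0,0,0,0,0],[0.4,0,0,0,0,0,0],[0.2,0,0,0,0,0,0],[0,0,0,0,0,0,0],[0,0,0,0,0,0,0],[0,0,0,0,0,0,0],[0,0,0,0,0,0,0],[0,0,0,-1,0,0,0],[0,0,0,-2,0,0,0],[0,0,0,-3,0,0,0]]
  ]
}}

```text
clock: 16.68
tcp_pos: [0.6184, 0.1009, 0.0837]
tcp_rot: [0.673, 0.74, -0.003, -0.003]
ft_force: [0.3, 0.8, -0.1]
width: 0.997
grasp_force: 0.0
```

Call:
{"method": "servo_tool", "body": {
  "moves": [
    [[0,0,0,-3,0,0,0],[0,0,0,-3,0,0,0],[0,1,-2,-1,0,0,0],[0,2.5,-2.5,0,0,0,0],[0,2.5,-2.5,0,0,0,0],[0,2.5,-2.5,0,0,0,0],[0,2.5,-2.5,0,0,0,0],[0,2.5,-2.5,0,0,0,0],[0,2.5,-2.4,0,0,0,0],[0,0,0,0,0,0,0]]
  ]
}}

```text
clock: 17.52
tcp_pos: [0.4334, 0.2478, 0.1576]
tcp_rot: [0.671, 0.742, 0.0, -0.002]
ft_force: [-0.4, 0.3, 0.5]
width: 0.996
grasp_force: 0.0
```

```bash
python3 -c "
from h import *
np.set_printoptions(suppress=True,precision=4)
for c in ['top','side']: p=optics.read_camera(c);print(lids(p));
go(*J['c'],.042)"
```

```text
[[ 0.1308  0.6504 -0.1821  0.0629  0.6504 -0.1822  0.0584  0.0574]
 [ 0.071   0.622   0.1012  0.0445  0.6224  0.101   0.0417  0.0393]
 [ 0.0529  0.6604 -0.2742  0.0442  0.6613 -0.2733  0.0337  0.0355]
 [ 0.0684  0.6134  0.1939  0.0604  0.6141  0.194   0.0084  0.0582]
 [ 0.0962  0.4387  0.2495  0.056   0.4388  0.2492  0.0512  0.0525]
 [ 0.0761  0.4539 -0.2246  0.0495  0.4536 -0.2248  0.0458  0.0467]]
[[ 0.132   0.645  -0.1851  0.0683  0.6458 -0.1846  0.0579  0.0587]
 [ 0.0725  0.618   0.0992  0.0456  0.6189  0.0997  0.0408  0.0416]
 [ 0.0699  0.6104  0.1915  0.0592  0.611   0.1919  0.0074  0.0579]
 [ 0.0978  0.4353  0.2475  0.0566  0.4361  0.248   0.0512  0.0524]]
pos [0.4373 0.2454 0.1574] rv [ 0.0019 -0.0001 -0.0031] shift cm: cur [ 0.33 -0.02 11.54] aligned [ 0.33  0.   11.54] F [ 0.8 -0.4  0.7] w 1.001 g 0.0 t 17.6167
```

Call:
{"method": "servo_tool", "body": {
  "moves": [
    [[0,0.4,0,0,0,0,0],[0,0,0,1,0,0,0],[0,0,0,2,0,0,0],[0,0,0,2,0,0,0],[0,0,0,2,0,0,0],[0,0,0,2,0,0,0],[0,0,0,1.5,0,0,0],[0,0,0,0.8,0,0,0],[0,0,0,0.2,0,0,0],[0,0,0,0,0,0,0]]
  ]
}}

```text
clock: 18.45
tcp_pos: [0.4373, 0.2477, 0.0404]
tcp_rot: [0.674, 0.739, -0.001, -0.0]
ft_force: [-0.7, 0.4, 0.7]
width: 1.002
grasp_force: 0.0
```

Call:
{"method": "servo_tool", "body": {
  "moves": [
    [[1,0,0,0,0,0,0],[1,0,0,0,0,0,0],[1,0,0,0,0,0,0],[1,0,0,0,0,0,0],[1,0,0,0,0,0,0],[1,0,0,0,0,0,0],[1,0,0,0,0,0,0],[1,0,0,0,0,0,0],[1,0,0,0,0,0,0],[1,0,0,0,0,0,0]]
  ]
}}

```text
clock: 19.28
tcp_pos: [0.4387, 0.249, 0.043]
tcp_rot: [0.673, 0.74, 0.002, 0.001]
ft_force: [0.4, 0.8, 6.8]
width: 0.641
grasp_force: 63.8
```

```bash
python3 -c "
from h import *
go(*J['P2'],.042+.015+.04)"
```

```text
pos [0.4387 0.249  0.043 ] rv [ 0.0033 -0.0009 -0.0058] shift cm: cur [-35.45  16.99  -5.37] aligned [-35.55  16.77  -5.4 ] F [0.4 0.8 6.8] w 0.641 g 63.8 t 19.2833
```

Call:
{"method": "servo_tool", "body": {
  "moves": [
    [[1,0,0,-1,0,0,0],[1,0,0,-2,0,0,0],[1,0,0,-2,0,0,0],[1,-2,0,-1,0,0,0],[1,-3,0,0,0,0,0],[1,-4,0,0,0,0,0],[1,-4,0,0,0,0,0],[1,-4,0,0,0,0,0],[1,-4,0,0,0,0,0],[1,-3,0,0,0,0,0]]
  ]
}}

```text
clock: 20.12
tcp_pos: [0.4592, 0.0069, 0.101]
tcp_rot: [0.674, 0.739, -0.001, -0.0]
ft_force: [0.2, 0.2, -2.2]
width: 0.645
grasp_force: 63.7
```

Call:
{"method": "servo_tool", "body": {
  "moves": [
    [[1,-3,1,0,0,0,0],[1,-3,2,0,0,0,0],[1,-2.5,3,0,0,0,0],[1,-2,3,0,0,0,0],[1,-0.5,3,0,0,0,0],[1,0,2.5,0,0,0,0],[1,0,1.5,0,0,0,0],[1,0,0.5,0,0,0,0],[1,0,0,1,0,0,0],[1,0,0,1,0,0,0]]
  ]
}}

```text
clock: 20.95
tcp_pos: [0.6342, -0.0844, 0.0809]
tcp_rot: [0.673, 0.74, -0.0, -0.0]
ft_force: [-0.0, 0.2, -2.9]
width: 0.641
grasp_force: 64.1
```

Call:
{"method": "servo_tool", "body": {
  "moves": [
    [[1,0,0,0.5,0,0,0],[1,0,0,0,0,0,0],[1,0,0,0,0,0,0],[1,0,0,0,0,0,0],[1,0,0,0,0,0,0],[1,0,0,0,0,0,0],[1,0,0,0,0,0,0],[1,0,0,0,0,0,0],[1,0,0,0,0,0,0],[1,0,0,0,0,0,0]]
  ]
}}

```text
clock: 21.78
tcp_pos: [0.6346, -0.0845, 0.0764]
tcp_rot: [0.673, 0.74, 0.0, 0.0]
ft_force: [-1.1, 0.1, -2.3]
width: 0.64
grasp_force: 64.1
```

```bash
python3 -c "
from h import *
go(*J['P2'],.042+.015)"
```

```text
pos [ 0.6346 -0.0845  0.0764] rv [ 0.0002  0.0001 -0.0058] shift cm: cur [-0.4   0.6   1.94] aligned [-0.41  0.6   1.94] F [-1.1  0.1 -2.3] w 0.64 g 64.1 t 21.7833
```

Call:
{"method": "servo_tool", "body": {
  "moves": [
    [[1,-0.4,0.6,0,0,0,0],[1,0,0,0.5,0,0,0],[1,0,0,0.5,0,0,0],[1,0,0,0.4,0,0,0],[1,0,0,0.2,0,0,0],[1,0,0,0.1,0,0,0],[1,0,0,0.1,0,0,0],[1,0,0,0.1,0,0,0],[1,0,0,0,0,0,0],[1,0,0,0,0,0,0]]
  ]
}}

```text
clock: 22.62
tcp_pos: [0.641, -0.0879, 0.0581]
tcp_rot: [0.673, 0.74, 0.0, 0.0]
ft_force: [-2.0, -0.6, 2.3]
width: 0.644
grasp_force: 64.2
```

Call:
{"method": "servo_tool", "body": {
  "moves": [
    [[1,0,0,0.05,0,0,0],[1,0,0,0.05,0,0,0],[1,0,0,0,0,0,0],[1,0,0,0,0,0,0],[1,0,0,0,0,0,0],[1,0,0,0,0,0,0],[1,0,0,0,0,0,0],[1,0,0,0,0,0,0],[1,0,0,0,0,0,0],[1,0,0,0,0,0,0]]
  ]
}}

```text
clock: 23.45
tcp_pos: [0.641, -0.0879, 0.0581]
tcp_rot: [0.673, 0.74, 0.0, 0.0]
ft_force: [-4.4, 0.7, 6.9]
width: 0.642
grasp_force: 64.3
```

Call:
{"method": "servo_tool", "body": {
  "moves": [
    [[0.6,0,0,0,0,0,0],[0.4,0,0,0,0,0,0],[0.2,0,0,0,0,0,0],[0,0,0,0,0,0,0],[0,0,0,0,0,0,0],[0,0,0,0,0,0,0],[0,0,0,0,0,0,0],[0,0,0,-1,0,0,0],[0,0,0,-2,0,0,0],[0,0,0,-3,0,0,0]]
  ]
}}

```text
clock: 24.28
tcp_pos: [0.6385, -0.0874, 0.1136]
tcp_rot: [0.673, 0.74, -0.002, -0.003]
ft_force: [-0.0, -0.2, -0.6]
width: 1.003
grasp_force: 0.0
```

Call:
{"method": "servo_tool", "body": {
  "moves": [
    [[0,0,0,-3,0,0,0],[0,0,0,-1,0,0,0],[0,0,-2,0,0,0,0],[0,0,-3,0,0,0,0],[0,-1,-3,0,0,0,0],[0,-2,-3,0,0,0,0],[0,-2.5,-3,0,0,0,0],[0,-2.5,-3,0,0,0,0],[0,-2.5,-2,0,0,0,0],[0,-1.3,-1.2,0,0,0,0]]
  ]
}}

```text
clock: 25.12
tcp_pos: [0.4488, -0.2267, 0.1568]
tcp_rot: [0.674, 0.739, -0.001, 0.001]
ft_force: [-0.3, -0.5, 0.0]
width: 1.001
grasp_force: 0.0
```

Call:
{"method": "servo_tool", "body": {
  "moves": [
    [[0,0,0,1,0,0,0],[0,0,0,2,0,0,0],[0,0,0,2,0,0,0],[0,0,0,0,0,0,0],[0,0,0,0,0,0,0],[0,0,0,0,0,0,0],[0,0,0,0,0,0,0],[0,0,0,0,0,0,0],[0,0,0,0,0,0,0],[0,0,0,0,0,0,0]]
  ]
}}

```text
clock: 25.95
tcp_pos: [0.4514, -0.2246, 0.1072]
tcp_rot: [0.673, 0.74, 0.0, 0.001]
ft_force: [-0.3, 0.2, -0.7]
width: 1.002
grasp_force: 0.0
```

```bash
python3 -c "
from h import *
np.set_printoptions(suppress=True,precision=4)
go(*J['b'],.025)
for c in ['top','side']: p=optics.read_camera(c);print(lids(p));
go(*J['b'],.025)"
```

```text
pos [ 0.4514 -0.2246  0.1072] rv [ 0.0012  0.001  -0.0056] shift cm: cur [-0.14  0.03  8.22] aligned [-0.14  0.04  8.22] F [-0.3  0.2 -0.7] w 1.002 g 0.0 t 25.95
[[ 0.1308  0.651  -0.1821  0.0627  0.6502 -0.1821  0.0582  0.0575]
 [ 0.1108  0.642  -0.0867  0.0561  0.6415 -0.0869  0.0523  0.0516]
 [ 0.0713  0.6221  0.1012  0.045   0.6222  0.1008  0.0414  0.0405]
 [ 0.0529  0.6608 -0.2724  0.0439  0.6605 -0.2723  0.0366  0.0373]
 [ 0.068   0.6132  0.1937  0.0607  0.6143  0.1937  0.0087  0.0578]]
[[ 0.1314  0.6469 -0.1848  0.0646  0.6459 -0.1839  0.0576  0.0606]
 [ 0.0778  0.4503 -0.2263  0.0542  0.4501 -0.2271  0.0464  0.05  ]
 [ 0.0731  0.6186  0.0995  0.0451  0.6185  0.0995  0.0407  0.042 ]
 [ 0.0699  0.6113  0.1919  0.059   0.6106  0.192   0.0068  0.058 ]]
pos [ 0.4511 -0.2245  0.1068] rv [ 0.0006  0.0005 -0.0058] shift cm: cur [-0.15  0.07  8.18] aligned [-0.16  0.07  8.18] F [ 0.3 -0.8 -0.2] w 1.001 g 0.0 t 26.05
```

Call:
{"method": "servo_tool", "body": {
  "moves": [
    [[0,-0.1,0,1,0,0,0],[0,0,0,1.5,0,0,0],[0,0,0,1.5,0,0,0],[0,0,0,1.5,0,0,0],[0,0,0,1.5,0,0,0],[0,0,0,0.8,0,0,0],[0,0,0,0.4,0,0,0],[0,0,0,0,0,0,0],[0,0,0,0,0,0,0],[0,0,0,0,0,0,0]]
  ]
}}

```text
clock: 26.88
tcp_pos: [0.4517, -0.2259, 0.0253]
tcp_rot: [0.673, 0.74, 0.0, 0.001]
ft_force: [0.1, 0.1, -0.3]
width: 1.004
grasp_force: 0.0
```

Call:
{"method": "servo_tool", "body": {
  "moves": [
    [[1,0,0,0,0,0,0],[1,0,0,0,0,0,0],[1,0,0,0,0,0,0],[1,0,0,0,0,0,0],[1,0,0,0,0,0,0],[1,0,0,0,0,0,0],[1,0,0,0,0,0,0],[1,0,0,0,0,0,0],[1,0,0,0,0,0,0],[1,0,0,0,0,0,0]]
  ]
}}

```text
clock: 27.72
tcp_pos: [0.4519, -0.2259, 0.0254]
tcp_rot: [0.673, 0.74, 0.0, 0.001]
ft_force: [1.5, 0.3, 6.3]
width: 0.575
grasp_force: 62.3
```

```bash
python3 -c "
from h import *
go(*J['P3'],.025+.015+.04)"
```

```text
pos [ 0.4519 -0.2259  0.0254] rv [ 0.0018  0.0014 -0.0058] shift cm: cur [21.46 20.13 -5.46] aligned [21.35 20.24 -5.46] F [1.5 0.3 6.3] w 0.575 g 62.3 t 27.7167
```

Call:
{"method": "servo_tool", "body": {
  "moves": [
    [[1,0,0,-1,0,0,0],[1,0,0,-2,0,0,0],[1,0,0,-2,0,0,0],[1,2,0,-1,0,0,0],[1,3.5,0,0,0,0,0],[1,4,0,0,0,0,0],[1,4,0,0,0,0,0],[1,4,0,0,0,0,0],[1,2.5,0.5,0,0,0,0],[1,1.4,1.5,0,0,0,0]]
  ]
}}

```text
clock: 28.55
tcp_pos: [0.4472, -0.0072, 0.0833]
tcp_rot: [0.672, 0.74, -0.001, -0.002]
ft_force: [0.8, -0.0, -1.5]
width: 0.572
grasp_force: 62.3
```

Call:
{"method": "servo_tool", "body": {
  "moves": [
    [[1,0,2.5,0,0,0,0],[1,0,3,0,0,0,0],[1,0,3,0,0,0,0],[1,0,3,0,0,0,0],[1,0,3,0,0,0,0],[1,0,2.5,0,0,0,0],[1,0,1,0,0,0,0],[1,0,0.2,0,0,0,0],[1,0,0,0,0,0,0],[1,0,0,0,0,0,0]]
  ]
}}

```text
clock: 29.38
tcp_pos: [0.6305, 0.0067, 0.0835]
tcp_rot: [0.673, 0.74, -0.001, -0.001]
ft_force: [0.7, -0.2, -1.2]
width: 0.572
grasp_force: 62.6
```

Call:
{"method": "servo_tool", "body": {
  "moves": [
    [[1,0,0,1,0,0,0],[1,0,0,1,0,0,0],[1,0,0,0.5,0,0,0],[1,0,0,0,0,0,0],[1,0,0,0,0,0,0],[1,0,0,0,0,0,0],[1,0,0,0,0,0,0],[1,0,0,0,0,0,0],[1,0,0,0,0,0,0],[1,0,0,0,0,0,0]]
  ]
}}

```text
clock: 30.22
tcp_pos: [0.6323, 0.0066, 0.0597]
tcp_rot: [0.673, 0.74, 0.0, 0.0]
ft_force: [0.3, 0.8, -1.4]
width: 0.573
grasp_force: 62.6
```

```bash
python3 -c "
from h import *
go(*J['P3'],.025+.015)"
```

```text
pos [0.6323 0.0066 0.0597] rv [ 0.0007  0.0002 -0.0058] shift cm: cur [ 0.01 -0.03  1.97] aligned [ 0.01 -0.03  1.97] F [ 0.3  0.8 -1.4] w 0.573 g 62.6 t 30.2167
```

Call:
{"method": "servo_tool", "body": {
  "moves": [
    [[1,0,0,0.6,0,0,0],[1,0,0,0.5,0,0,0],[1,0,0,0.3,0,0,0],[1,0,0,0.2,0,0,0],[1,0,0,0.1,0,0,0],[1,0,0,0.1,0,0,0],[1,0,0,0.1,0,0,0],[1,0,0,0,0,0,0],[1,0,0,0,0,0,0],[1,0,0,0,0,0,0]]
  ]
}}

```text
clock: 31.05
tcp_pos: [0.6322, 0.0066, 0.0405]
tcp_rot: [0.673, 0.74, 0.0, 0.0]
ft_force: [0.0, -0.3, -1.3]
width: 0.571
grasp_force: 62.7
```

Call:
{"method": "servo_tool", "body": {
  "moves": [
    [[1,0,0,0.05,0,0,0],[1,0,0,0.05,0,0,0],[1,0,0,0,0,0,0],[1,0,0,0,0,0,0],[1,0,0,0,0,0,0],[1,0,0,0,0,0,0],[1,0,0,0,0,0,0],[1,0,0,0,0,0,0],[1,0,0,0,0,0,0],[1,0,0,0,0,0,0]]
  ]
}}

```text
clock: 31.88
tcp_pos: [0.6322, 0.0066, 0.0404]
tcp_rot: [0.673, 0.74, 0.0, 0.0]
ft_force: [-2.5, 0.2, 6.7]
width: 0.573
grasp_force: 62.7
```

Call:
{"method": "servo_tool", "body": {
  "moves": [
    [[0.6,0,0,0,0,0,0],[0.4,0,0,0,0,0,0],[0.2,0,0,0,0,0,0],[0,0,0,0,0,0,0],[0,0,0,0,0,0,0],[0,0,0,0,0,0,0],[0,0,0,0,0,0,0],[0,0,0,-1,0,0,0],[0,0,0,-2,0,0,0],[0,0,0,-3,0,0,0]]
  ]
}}

```text
clock: 32.72
tcp_pos: [0.6294, 0.0069, 0.0967]
tcp_rot: [0.673, 0.74, -0.002, -0.003]
ft_force: [0.3, -0.2, -0.9]
width: 0.999
grasp_force: 0.0
```

Call:
{"method": "servo_tool", "body": {
  "moves": [
    [[0,0,0,-3,0,0,0],[0,0,0,-3,0,0,0],[0,0,-3,0,0,0,0],[0,0,-4,0,0,0,0],[0,0,-4,0,0,0,0],[0,0,-4,0,0,0,0],[0,0,-4,0,0,0,0],[0,0,-4,0,0,0,0],[0,0,-2,0,0,0,0],[0,0,0,0,0,0,0]]
  ]
}}

```text
clock: 33.55
tcp_pos: [0.3796, -0.0167, 0.1601]
tcp_rot: [0.673, 0.739, -0.0, -0.0]
ft_force: [0.9, 0.4, -0.0]
width: 1.001
grasp_force: 0.0
```

```bash
python3 -c "
from h import *
np.set_printoptions(suppress=True,precision=4)
for c in ['top','side']: p=optics.read_camera(c);print(lids(p,box=(.3,.72,-.5,.4)));save(p,c+'9.png')
print(robot.observe()['tcp_pos'])"
```

```text
[[ 0.1308  0.6509 -0.1823  0.0624  0.6503 -0.1821  0.058   0.0577]
 [ 0.111   0.6418 -0.0867  0.0562  0.6417 -0.0871  0.0523  0.0513]
 [ 0.0912  0.6333  0.0064  0.0505  0.6326  0.0069  0.0466  0.0457]
 [ 0.071   0.6223  0.1009  0.0443  0.622   0.1005  0.0409  0.0398]
 [ 0.0533  0.6614 -0.2715  0.0404  0.6604 -0.2727  0.0346  0.0328]
 [ 0.0683  0.613   0.1934  0.0611  0.6143  0.1936  0.0081  0.0586]
 [ 0.1108  0.5017 -0.4239  0.0799  0.5018 -0.4249  0.0687  0.0454]]
[[ 0.1124  0.4962 -0.4269  0.0819  0.4963 -0.4277  0.068   0.0493]
 [ 0.1313  0.6454 -0.1859  0.0656  0.6459 -0.1838  0.0578  0.0578]
 [ 0.0926  0.6289  0.0046  0.0521  0.6288  0.005   0.0455  0.0469]
 [ 0.073   0.6187  0.0992  0.0451  0.6183  0.1     0.0398  0.0401]
 [ 0.0701  0.6112  0.1919  0.0593  0.6102  0.1921  0.0074  0.0578]]
[ 0.3834 -0.017   0.1604]
```

View pics/side9.png

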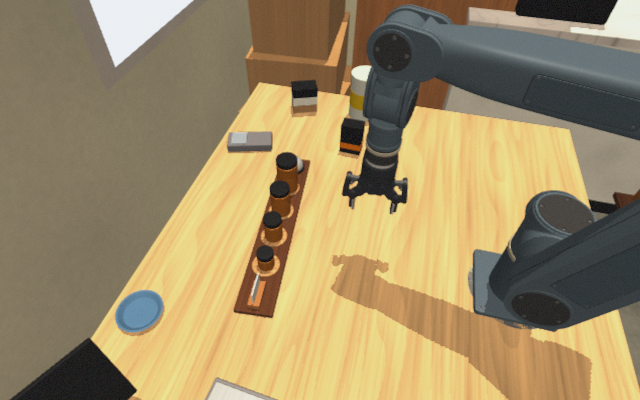

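The side view shows the jars in descending height from the bell (287,170) to the card stand (264,260), all upright. Each is within about 2 mm of its pad centre. The carton has not moved and the arm is clear.

```bash
python3 -c "
from h import *
print(robot.hand_in())"
```

```text
the job is handed in; nothing more can be done
None
```

The four jars stand upright on their pads in order of height, tallest next to the bell, each within about 2 mm of its pad centre; the carton was not moved, and the job was handed in at about 34 s.

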